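Fit the coupling and end cap from the tilt-out bin onto the mixer drive

ROBOT

A 7-joint arm with a two-finger parallel gripper is mounted at the origin on a cart in front of the work surface, level with it; the furniture and walls round the work are solid. World frame = base frame: x ahead of the robot, y to its left, z up, the work surface at z = 0. Lengths are in mm, angles in rad, forces in N, time in s.
With the tool pointing down it reaches from about 425 to 875 mm from the base axis. Payload 4.7 kg.
Tool frame: the origin (TCP) lies at the very end of the fingers, on their centre line; the grasp point (between the pads) lies 19 mm behind it; z points along the fingers, y is the line along which they close (so a half turn about z gives the same grasp; the last joint's range is limited). The gripper opens to 87 mm and grips with 3 to 60 N. Pads are 19 mm wide; open, the fingers measure 117 mm over their backs; the gripper's body (75 mm by 190 mm) begins 51 mm behind the grasp point.
Start: joints at [-1.324, 0.321, -0.07, 1.45, 0.023, 1.371, -0.057], TCP at [149.983, 632.48, 222.587] pointing down, gripper open.
Joint ranges: [-2.86, 2.86], [-0.3, 2.09], [-1.38, 1.24], [0.06, 2.45], [-1.56, 4.7], [0.09, 2.05], [-2.69, 2.69]. Speed limits (rad/s): [2.57, 2.57, 3.14, 3.14, 3.14, 3.14, 3.14].

INTERFACE

Orientations are given as a rotation vector (axis times angle).
In Python, from workcell import bot, solve_ik, sense, optics, finder gives the robot as it stands. Calls block until the motion is done:
- bot.reach(position, orientation): joint-space move of the TCP to a pose.
- bot.servo_line(position, orientation=None, max_speed=150, max_force=None): straight line of the TCP; orientation=None keeps the orientation; max_speed is the mean speed in mm/s. With max_force (N) it stops when the force on the tool has changed by that much, and returns True; else False.
- bot.movej(angles): joint-space move.
- bot.grip(opening, force=None): finger opening in mm; force is the grip in N (None keeps the last); returns when the fingers have stopped.
- bot.hold(seconds).
- solve_ik(position, orientation): joint angles nearest the present ones, or None.
- sense(): the state.
- optics.capture(name): name is "scene" or "top" or "wrist"; returns a dict with "image" (384x512x3 uint8, blue, green, red), "depth" (384x512 float32, mm along the optical axis (not along the pixel's ray), 0 where there is no reading), "K" (3x3 intrinsics, pixels), "k1" (the pictures are not rectified: a ray, as slopes to the right and down, at radius r is drawn at 1 + k1 r^2 times it, then the intrinsics apply), "R" (3x3) and "t" (3): a world point X has camera coordinates R X + t; the wrist camera has in their place "tool_from_camera" (4x4, takes a point from camera to tool coordinates, whose origin is the TCP and whose axes are the flange's). Camera axes: x right, y down, z forward; pixel columns grow to the right and rows downward; lengths in mm; the calibration is good to about 2 mm. A picture is of the moment at which its call begins: read the wrist's pose just before it.
A pose or a line that the arm cannot do raises bot.PlanningError and nothing moves.
- bot.finish_job(): hands the job in; it is judged then, once.
Trained networks look in a picture, given as the dict that the camera call returned (one of the last four; its "shot" number tells which), for a name from the list of things; names that differ only in an ending like _2 or _b are one class to them, and where a whole thing is asked for, a point or a joint stands for the part that bears it (a point fixed in the world has none). Each returns a list of dicts, best first, with "score" (0 to 1); they miss things now and then, are a little off and sometimes report something else, mostly with a low value. They report only what shows in the picture. A call takes as long as a camera call. They do not tell look-alikes from the thing itself.
- finder.outline_of(picture, label): "region" (384x512 bool, what is visible of it) and "location" ([row, column] in pixels, amid what is visible of it).
- finder.spot_point(picture, label): "location" ([row, column] in pixels: a listed point, or the origin of a listed thing).
The state is a dict: "clock": time; "joint_positions": joint angles; "joint_vel": joint speeds; "joint_torque": joint torques, N m; "position": TCP position; "tool_rot": TCP orientation; "force": force on the tool from outside, world axes, zero at the start; "wrist_torque": the same for the moment, N m; "opening": finger opening in mm; "finger_force": force on a finger pad.
Only numpy, scipy, OpenCV 4.12 (cv2) and the standard library are available. Lean on these libraries where they do the work, as an engineer would, in place of code of your own. Each camera call takes 0.05 s, during which the arm holds its last target. There are 200 camera calls.

TASK

Pull the tilt-out parts bin fully forward to its stop, then take the wide flanged coupling from it and seat it face down (flange at the bottom) on the centring spigot of the mixer's drive plate. Then take the smaller end cap from the bin and seat it face down on top of the coupling in the same way, so that both sit flush, upright and released. Set the parts down rather than dropping them, and leave the other things on the table where they are.

Things in the scene. Friction and masses are not known exactly. Their poses are not given: they have to be found in the camera images.
- bin_housing: fixed grey sheet-metal housing of the tilt-out bin, 150 mm deep, 214 mm wide, 150 mm tall, with a fixed hood over the rear of the bin (from 55 mm behind the pivot line backwards, underside 145 mm, top 150 mm above the table). Origin on the table under the middle of the pivot line; x to the back (the bin opens to -x), y along the pivot line, z up
- bin (a joint): lean of the white bin in rad: 0 closed (floor level), 0.56 fully forward against its stop. The pivot line runs along the housing's y axis, 45 mm above the table, at the lower front edge of the bin (point bin_hinge); opening lifts the rear of the bin floor and swings the front down towards -x. The stiff, spring-balanced pivot stays where it is left; moving it takes up to about 8 N at the tab
- bin_tab (a point): middle of the steel pull tab on the bin's front wall: an upright fin 10 mm thick along the pivot line, sticking 33 mm out of the front wall and 24 mm tall; 19 mm in front of and 34 mm above the pivot line when closed. Axes as for bin_hinge
- bin_hinge (a point): middle of the bin's pivot line. Axes move with the bin: x to the back, y along the pivot line, z normal to its floor. In these axes the inside of the bin is x 4 to 84 mm, y -97 to 97 mm, floor at z 4 mm; front wall 34 mm tall, rear wall 30 mm, side walls 15 mm and a divider 14 mm tall at y = 0 (all above the pivot line). Parts stand flange down on the floor and may slide against the front wall when it leans
- coupling: the wide flanged coupling, bare aluminium, in either bay of the bin: flange 66 mm across and 12 mm thick, above it a plain barrel 34 mm across up to 52 mm, on which stands a small spigot 22 mm across and 7 mm tall. The flange's face (underside) has a round recess 39 mm across, 9 mm deep. About 150 g. Origin at the middle of the underside of the flange, z along the barrel away from the flange
- end_cap: the smaller end cap, bare aluminium, in the other bay: flange 56 mm across and 12 mm thick, above it a plain barrel 26 mm across with a flat end at 50 mm, no spigot. The underside of the flange has a round recess 25 mm across, 9 mm deep. About 110 g. Origin at the middle of the underside of the flange, z along the barrel away from the flange.
- mixer: fixed grey bench mixer base, 120x120x40 mm, a steel drive plate 84 mm across on top (plate top 45 mm above the table). Origin on the table under its middle, z up
- mixer_seat (a point): middle of the drive plate's top face, at the foot of the centring spigot, where the middle of the coupling's underside belongs. The fixed spigot is 36 mm across, 8 mm tall, with a chamfered top edge; z up
- coupling_shoulder (a point): middle of the coupling's barrel end, at the foot of its small spigot (52 mm above the coupling's origin, along its z), where the middle of the end cap's underside belongs; moves with the coupling
- jar_0: bystander: white screw jar, 47 mm wide, 56 mm tall; origin at the middle of its underside
- marker: bystander: felt marker lying down, 126 mm long, 18 mm thick; origin at the middle of its underside
- tally_counter: bystander: small round grey tally counter, 52x71x28 mm; origin at the middle of its underside
- petri_dish: bystander: clear petri dish, 68 mm wide, 18 mm tall; origin at the middle of its underside
- dropper_bottle: bystander: dropper bottle, 33 mm wide, 99 mm tall; origin at the middle of its underside
- sticky_notes: bystander: pad of notes, 51x51x20 mm; origin at the middle of its underside
- lens: bystander: hand lens lying flat, 53x132x12 mm; origin at the middle of its underside
Mind the look-alikes: they are no part of the job. Leave any pink look-alike of the coupling alone.

How it is judged (in metres and radians):
On the way, in this order (a step that is already met when the one before it is completed fails the run):
1. the bin is pulled fully forward to its stop (value of joint bin above 0.5 rad), for 0.2 s.
2. the coupling is seated face down on the drive plate's spigot (horizontal distance between coupling and mixer_seat below 0.0035 m and z of coupling in the frame of mixer_seat between -0.003 and 0.0025 m and angle between coupling's own z axis and vertical below 0.05 rad and contact force between the fingers and coupling below 0.1 N), for 0.2 s.
3. the end cap is seated face down on the coupling (horizontal distance between coupling and mixer_seat below 0.0035 m and z of coupling in the frame of mixer_seat between -0.003 and 0.0025 m and angle between each of coupling, end_cap's own z axis and vertical below 0.05 rad and horizontal distance between end_cap and coupling_shoulder below 0.0035 m and z of end_cap in the frame of coupling_shoulder between -0.003 and 0.0025 m and contact force between the fingers and end_cap below 0.1 N), for 0.2 s.
At the end, for the whole second after the job is handed in: The coupling sits on the drive plate and the end cap on the coupling's shoulder, each with the middle of its underside within 3.5 mm sideways and 2.5 mm in height of its seat, upright within 0.05 rad, released and at rest (horizontal distance between coupling and mixer_seat below 0.0035 m and z of coupling in the frame of mixer_seat between -0.003 and 0.0025 m and angle between each of coupling, end_cap's own z axis and vertical below 0.05 rad and horizontal distance between end_cap and coupling_shoulder below 0.0035 m and z of end_cap in the frame of coupling_shoulder between -0.003 and 0.0025 m and linear speed of each of coupling, end_cap below 0.02 m/s); the robot touches nothing.
It fails at once if the coupling is dropped or flung (moving over 0.5 m/s with no finger on it) (linear speed of coupling above 0.5 m/s and contact force between the fingers and coupling below 0.05 N).
It fails at once if the end_cap is dropped or flung (moving over 0.5 m/s with no finger on it) (linear speed of end_cap above 0.5 m/s and contact force between the fingers and end_cap below 0.05 N).
It fails at once if one of the other things on the table is moved more than 3 cm (distance of any of jar_0, marker, tally_counter, petri_dish, dropper_bottle, sticky_notes, lens from where it was at the start of the episode above 0.03 m).
It also fails if it takes over 72 s, if anything falls off the work surface, if the arm or the gripper's body presses on something with over 40 N, if the wrist force passes 120 N, or if a joint passes its speed limit or range.

## Working session

There is one attempt and no reset: what is moved stays moved. The work goes in short steps, each a Python script; the robot and the scene stay as the last script left them, time stands still between calls to the robot, and variables do not carry over. Pictures are saved under pics/ and viewed, at most 10 in all, crops included, and the job is handed in when it is done.

```bash
mkdir -p pics; ls; cat > h.py <<'E'
import numpy as np, cv2
from workcell import bot, solve_ik, sense, optics, finder
from scipy.spatial.transform import Rotation as Ro
def rays(p):
    # undistorted slopes for each pixel
    K=np.array(p["K"]);k1=p["k1"]
    r,c=np.mgrid[0:384,0:512]
    x=(c-K[0,2])/K[0,0];y=(r-K[1,2])/K[1,1]
    rd=np.hypot(x,y);ru=rd.copy()
    for _ in range(20): ru=rd/(1+k1*ru**2)
    s=np.where(rd>0,ru/np.maximum(rd,1e-9),1)
    return np.dstack([x*s,y*s,np.ones_like(x)])
def shot(name):
    s=sense();p=optics.capture(name)
    if "R" in p: R=np.array(p["R"]).T;o=-R@np.array(p["t"])
    else:
        T=np.array(p["tool_from_camera"]);Rt=Ro.from_rotvec(s["tool_rot"]).as_matrix()
        R=Rt@T[:3,:3];o=Rt@T[:3,3]+np.array(s["position"])
    p["ray"]=rays(p)@R.T;p["o"]=o
    p["X"]=o+p["ray"]*p["depth"][...,None]; p["X"][p["depth"]<=0]=np.nan
    return p
def onplane(p,loc,z):
    r,c=int(round(loc[0])),int(round(loc[1]));d=p["ray"][r,c]
    return p["o"]+d*(z-p["o"][2])/d[2]
E
python3 - <<'E'
from h import *
names="bin_housing bin_tab bin_hinge coupling end_cap mixer mixer_seat jar_0 marker tally_counter petri_dish dropper_bottle sticky_notes lens".split()
s=sense();print(s)
for n in ("scene","top"):
    p=shot(n);cv2.imwrite(f"pics/{n}.png",p["image"])
    print(n,p["o"].round())
    for l in names:
        f=finder.outline_of(p,l) if l not in("mixer_seat",) else []
        g=finder.spot_point(p,l)
        for a in f[:2]:
            X=p["X"][a["region"]]; print(l,"out",round(a["score"],2),np.round(a["location"]),np.nanmedian(X,0).round(), np.nanpercentile(X,[3,97],axis=0).round().tolist())
        for a in g[:2]:
            r,c=np.clip(np.round(a["location"]).astype(int),0,[383,511]);print(l,"pt",round(a["score"],2),(r,c),p["X"][r,c].round())
E
```

```text
pics
{'clock': 0.0, 'joint_positions': array([-1.32389769,  0.32181507, -0.07009443,  1.45169067,  0.02258219,
        1.37078479, -0.05686049]), 'joint_vel': array([-0.00096417, -0.00072546, -0.00073522,  0.00024081,  0.00195479,
       -0.00245948,  0.00061482]), 'joint_torque': array([-1.41976589e-04, -4.91280019e+01, -4.04051598e-01, -3.12529886e+01,
       -6.39930367e-02,  4.35029995e-02,  1.57211844e-04]), 'position': array([149.86388206, 631.91429477, 221.4588612 ]), 'tool_rot': array([-3.64718471e-01, -3.12020369e+00,  2.99293809e-03]), 'force': array([-0.55889511, -0.50763923,  0.06247969]), 'wrist_torque': array([ 0.01687405, -0.01759685, -0.01064915]), 'finger_force': 0.0, 'opening': 86.96990261023203}
scene [   2. -427. 1078.]
bin_housing out 0.84 [182. 262.] [617. 256.  68.] [[528.0, 167.0, 13.0], [675.0, 378.0, 154.0]]
bin_housing pt 0.67 (np.int64(208), np.int64(243)) [534. 254.  36.]
bin_tab out 0.88 [194. 257.] [585. 268.  59.] [[533.0, 179.0, 47.0], [637.0, 372.0, 87.0]]
bin_tab pt 0.86 (np.int64(199), np.int64(241)) [550. 282.  39.]
bin_hinge out 0.86 [191. 254.] 
[... 4937 characters left out ...]
1.0], [799.0, 175.0, 97.0]]
dropper_bottle pt 0.62 (np.int64(200), np.int64(150)) [536. 614.  13.]
dropper_bottle pt 0.49 (np.int64(131), np.int64(283)) [762. 166.  49.]
sticky_notes out 0.63 [230. 168.] [432. 557.  14.] [[409.0, 533.0, 6.0], [456.0, 581.0, 21.0]]
sticky_notes pt 0.48 (np.int64(233), np.int64(169)) [425. 547.  14.]
sticky_notes pt 0.24 (np.int64(202), np.int64(248)) [529. 282.  23.]
lens out 0.72 [201. 141.] [534. 641.   6.] [[503.0, 551.0, -3.0], [560.0, 672.0, 13.0]]
lens out 0.15 [150. 349.] [713. -65.  24.] [[692.0, -92.0, -2.0], [735.0, -47.0, 30.0]]
lens pt 0.71 (np.int64(200), np.int64(251)) [531. 271.  89.]
lens pt 0.55 (np.int64(199), np.int64(153)) [540. 605.   9.]
```

```bash
python3 - <<'E'
import cv2
a=cv2.imread("pics/scene.png")[110:370,110:430];b=cv2.imread("pics/top.png")[110:290,110:400]
cv2.imwrite("pics/a.png",cv2.resize(a,(640,520),interpolation=3));cv2.imwrite("pics/b.png",cv2.resize(b,(780,484),interpolation=3))
E
```

```text
(no output)
```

View pics/a.png

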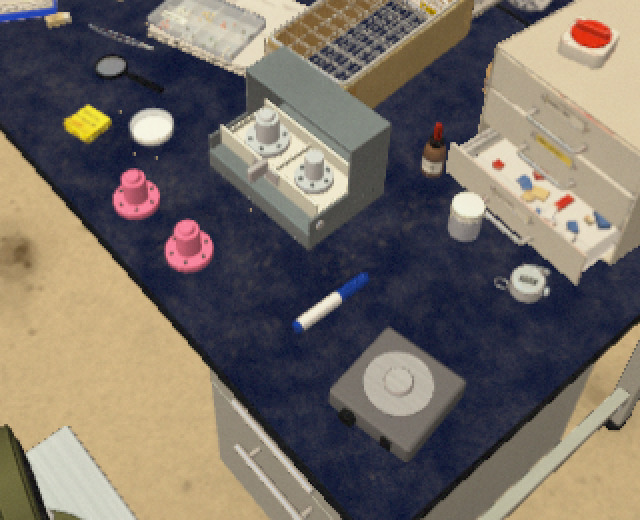

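View pics/b.png

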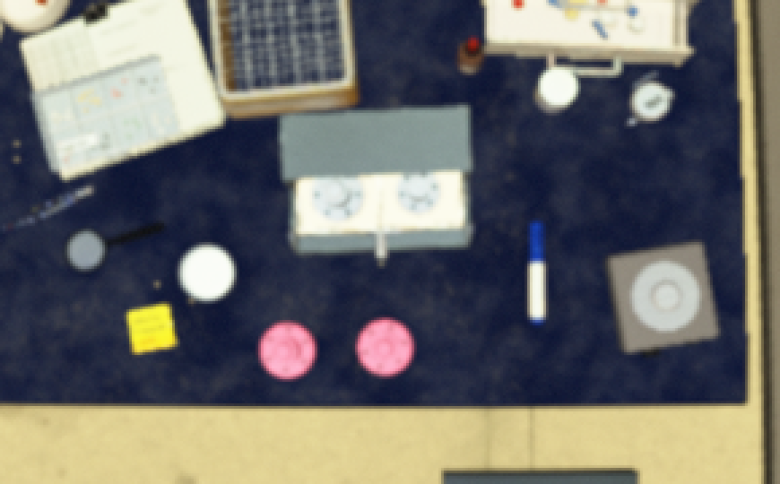

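The pictures show the bin (closed) with the coupling in its left bay (~r180,c240 in the scene) and the end cap in the right one (~r195,c268). The tab is at top ~(199,250), the mixer at bottom right, and the two pink look-alikes are on the near edge.

```bash
cat >> h.py <<'E'
def rot(psi,tilt=0):
    "tool down, closing line = housing y (yaw psi); tilt leans the tool's back towards housing -x"
    return (Ro.from_euler('z',psi)*Ro.from_euler('y',-tilt)*Ro.from_euler('y',np.pi)).as_rotvec()
E
python3 - <<'E'
from h import *
p=shot("top")
m=finder.outline_of(p,"bin_housing")[0]["region"]
X=p["X"][m&(p["X"][...,2]>135)]
r=cv2.minAreaRect(X[:,:2].astype(np.float32));print("hood",r,np.median(X[:,2]),cv2.boxPoints(r))
a=r[2]; psi=np.deg2rad(a if a<45 else a-90); print("psi",psi)
m=finder.outline_of(p,"mixer")[0]["region"]
X=p["X"][m&(abs(p["X"][...,2]-42)<8)];r=cv2.minAreaRect(X[:,:2].astype(np.float32));print("mixer",r)
for z,rt in ((250,rot(psi)),(60,rot(psi)),(50,rot(psi,.56))): print(solve_ik([520,274,z],rt))
bot.reach([500,274,260],rot(psi))
p=shot("wrist");cv2.imwrite("pics/w1.png",p["image"]);print(sense()["clock"],p["o"])
for l in ("bin_tab","bin_hinge","coupling","end_cap"):
    for g in finder.spot_point(p,l)[:1]:
        rr,c=np.round(g["location"]).astype(int);print(l,g["score"],rr,c,p["X"][min(rr,383),min(c,511)])
# ridge points
X=p["X"];m=(X[...,2]>60)&(X[...,0]<560)&(abs(X[...,1]-272)<30);Q=X[m];print("tab pts",np.nanpercentile(Q,[2,50,98],axis=0))
np.save("w1.npy",X)
E
```

```text
hood ((639.5709838867188, 276.28887939453125), (72.9730224609375, 213.79208374023438), 2.5623257160186768) 149.14215903889703 [[598.34204 381.4469 ]
 [607.8999  167.86855]
 [680.7999  171.13086]
 [671.24207 384.70923]]
psi 0.04472102025304712
mixer ((465.7510986328125, -74.85211181640625), (126.0443115234375, 120.01084899902344), 9.99431324005127)
[-0.74713125  0.17523868  0.24837555  1.58107846 -0.04357696  1.39071595
  1.12091872]
[-0.72930234  0.32411461  0.2341473   1.79940815 -0.08640054  1.02798471
  1.1532906 ]
[-0.96211488  0.09372226  0.22085231  2.23894814  0.76248138  0.48780855
  0.24314282]
4.825 [428.22105539 272.95439441 421.0831189 ]
bin_tab 0.64 197 249 [525.84227139 275.77077522  87.97511529]
bin_hinge 0.57 205 249 [535.95437891 276.22393746  87.51650162]
coupling 0.92 101 334 [410.87565892 374.22219774  47.87060634]
end_cap 0.78 237 213 [584.89318303 232.25639594  75.53911328]
tab pts [[466.90576044 243.24021374  88.27965928]
 [474.23539842 272.57017199 368.98053083]
 [520.94936581 300.71962533 380.1209609 ]]
```

View pics/w1.png

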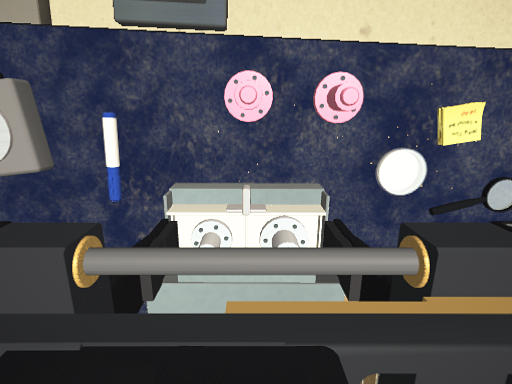

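The wrist view shows the bin's fin at about (r200,c247), with both parts behind it and partly hidden by the gripper. Next I'll fit the tab from the depth data.

```bash
python3 - <<'E'
from h import *
X=np.load("w1.npy")
m=(X[...,2]>80)&(X[...,2]<96)&(X[...,0]<570)&(X[...,0]>490)&(abs(X[...,1]-272)<40)
r,c=np.where(m)
for rr in sorted(set(r)):
    Q=X[rr][m[rr]]; print(rr,c[r==rr].min(),c[r==rr].max(),Q.mean(0).round(1),Q[:,1].min().round(1),Q[:,1].max().round(1))
# front wall top
m=(X[...,2]>70)&(X[...,2]<85)&(X[...,0]<600)&(X[...,0]>520)&(abs(X[...,1]-272)<110)
Q=X[m];print(len(Q),np.percentile(Q,[2,50,98],axis=0).round(1))
m=(X[...,2]>140)&(X[...,2]<160)&(X[...,0]>570);Q=X[m];print(len(Q),np.percentile(Q,[2,10,50,98],axis=0).round(1))
E
```

```text
187 246 247 [515.7 272.3  80.2] 271.7 272.9
188 243 249 [516.1 271.7  83.6] 268.1 275.3
189 242 249 [516.7 271.2  86. ] 267.0 275.3
190 242 249 [517.6 271.3  87.3] 267.1 275.4
191 243 249 [518.6 271.9  88.1] 268.3 275.4
192 242 249 [519.9 271.4  87.9] 267.2 275.5
193 242 249 [521.2 271.4  87.7] 267.2 275.6
194 242 249 [522.4 271.5  87.6] 267.3 275.6
195 242 249 [523.6 271.5  87.9] 267.3 275.7
196 242 249 [524.8 271.6  88. ] 267.4 275.7
197 242 249 [526.  271.6  88.1] 267.4 275.8
198 242 249 [527.2 271.7  88.2] 267.5 275.8
199 242 249 [528.5 271.7  87.9] 267.5 275.9
200 242 249 [529.8 271.8  87.8] 267.6 275.9
201 242 249 [531.2 271.8  87.4] 267.6 276.0
202 242 249 [532.3 271.9  87.8] 267.7 276.1
203 242 249 [533.6 271.9  87.6] 267.7 276.1
204 242 249 [534.9 272.   87.5] 267.8 276.2
205 242 249 [535.9 272.   88.2] 267.9 276.2
206 242 249 [537.3 272.1  87.9] 267.9 276.3
207 242 249 [538.5 272.1  88. ] 267.9 276.3
208 242 249 [539.9 272.2  87.6] 268.0 276.4
209 242 249 [541.1 272.2  87.8] 268.0 276.5
210 242 249 [542.5 272.3  87.4] 268.1 276.5
211 242 249 [543.7 272.6  87.7] 268.1 276.6
212 242 249 [545.1 272.4  87.2] 268.2 276.6
213 242 249 [546.1 272.5  88.1] 268.2 276.7
214 239 249 [547.9 272.   86.7] 264.5 276.7
215 244 247 [548.9 272.6  87.3] 270.8 274.4
1019 [[545.  179.4  70.6]
 [550.8 281.8  77. ]
 [590.4 366.5  83.6]]
4380 [[601.2 178.4 147. ]
 [604.7 193.8 148.1]
 [616.  256.6 149.1]
 [640.  374.5 150.4]]
```

```bash
cat >> h.py <<'E'
PIV=np.array([550.,272.7,45.]);PSI=0.04
def binpt(x,y,z,q,psi=PSI):
    return PIV+(Ro.from_euler('z',psi)*Ro.from_euler('y',-q)).apply([x,y,z])
E
cat > pull.py <<'E'
from h import *
f=lambda q:(binpt(-23,0,23,q),rot(PSI,q))
print(binpt(-19,0,34,.56))
bot.grip(45)
p,o=f(0);bot.reach(p+[0,0,50],o)
print(bot.servo_line(p,o,max_speed=100,max_force=15),sense()["position"],p)
bot.grip(0,25);print(sense()["opening"])
for q in np.linspace(.1,.6,6):
    p,o=f(q)
    r=bot.servo_line(p,o,max_speed=60,max_force=60);s=sense()
    print(q.round(2),r,s["force"].round(1),s["opening"].round(1),(s["position"]-p).round(1))
bot.hold(.3)
s=sense();print(s["clock"])
bot.grip(40)
P=s["position"]+Ro.from_rotvec(s["tool_rot"]).apply([0,0,-50]);bot.servo_line(P)
p=shot("top");X=p["X"]
m=finder.outline_of(p,"bin_tab")[0]["region"]&(X[...,2]>45)&(X[...,2]<120)
cv2.imwrite("pics/t2.png",cv2.resize(p["image"][140:240,180:330],(750,500),interpolation=3))
np.save("t2.npy",X);np.save("m2.npy",m)
E
python3 pull.py
```

```text
[515.86914506 271.33403721  63.71413601]
False [527.53538967 272.0923388   68.74460585] [527.01839755 271.78024531  68.        ]
9.950935084985101Traceback (most recent call last):
  File "pull.py", line 11, in <module>
    print(q.round(2),r,s["force"].round(1),s["opening"].round(1),(s["position"]-p).round(1))
                                           ^^^^^^^^^^^^^^^^^^
AttributeError: 'float' object has no attribute 'round'
```

```bash
sed -i 's/s\["opening"\].round(1)/s["opening"]/; s/np.linspace(.1,.6,6)/np.linspace(.1,.6,6)[1:]/; /^bot.grip(45)/d; /^p,o=f(0)/d; /^print(bot.servo_line/d; /^bot.grip(0,25)/d' pull.py; cat pull.py|head -8; python3 pull.py
```

```text
from h import *
f=lambda q:(binpt(-23,0,23,q),rot(PSI,q))
print(binpt(-19,0,34,.56))
for q in np.linspace(.1,.6,6)[1:]:
    p,o=f(q)
    r=bot.servo_line(p,o,max_speed=60,max_force=60);s=sense()
    print(q.round(2),r,s["force"].round(1),s["opening"],(s["position"]-p).round(1))
bot.hold(.3)
[515.86914506 271.33403721  63.71413601]
0.2 False [ 3.5 -1.5 -5.3] 9.892236577682775 [-0.1 -0.7 -0.5]
0.3 False [ 5.1 -0.7 -4.3] 9.690355543797397 [ 0.  -0.7 -0.5]
0.4 False [ 3.3 -1.2 -1.6] 10.017532700342946 [ 0.5 -0.7  0.1]
0.5 False [ 1.7 -1.9  0.6] 10.120729366674803 [ 0.8 -0.7  0.5]
0.6 False [-1.8 -4.9  6.9] 9.951881388974341 [ 0.9 -0.7  0.7]
10.1
```

View pics/t2.png

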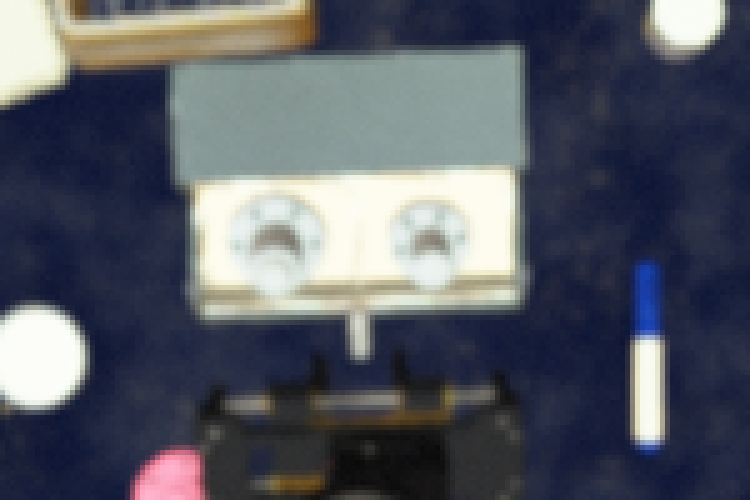

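The bin is open against its stop, and both parts lean in their bays (coupling ~c275,r240 of the crop, end cap ~c430,r240). Now a close look along the bin normal.

```bash
python3 - <<'E'
from h import *
q=.56
s=sense();print(s["position"],s["clock"])
bot.servo_line(s["position"]+[0,0,90],max_speed=250)
bot.reach(binpt(100,0,150,q),rot(PSI,q))
p=shot("wrist");cv2.imwrite("pics/w3.png",p["image"]);X=p["X"]
s=sense();print(s["clock"])
B=(X-PIV)@(Ro.from_euler('z',PSI)*Ro.from_euler('y',-q)).as_matrix()
np.save("B3.npy",B)
F=B[(abs(B[...,2]-4)<6)&(B[...,0]>45)&(B[...,0]<80)&(abs(B[...,1])<90)]
print("floor",len(F),np.median(F,0));A=np.c_[F[:,:2],np.ones(len(F))];print(np.linalg.lstsq(A,F[:,2],rcond=None)[0])
for n,(lo,hi) in dict(coupling=(5,95),cap=(-95,-5)).items():
    for za,zb in ((46,53),(53,57.5),(58.5,66),(12,19)):
        m=(B[...,1]>lo)&(B[...,1]<hi)&(B[...,2]>za)&(B[...,2]<zb)&(B[...,0]>2)&(B[...,0]<84)
        if m.sum()>15:
            Q=B[m];(c,r)=cv2.minEnclosingCircle(Q[:,:2].astype(np.float32));print(n,za,len(Q),"med",np.median(Q,0).round(1),"circ",np.round(c,1),round(r,1),np.percentile(Q,[2,98],axis=0).round(1).tolist())
for l in ("coupling","end_cap"):
    for g in finder.spot_point(p,l)[:2]: print(l,g["score"],g["location"])
E
```

```text
[490.75948669 269.18762903  92.21441591] 11.4917
12.4583
floor 4127 [ 67.11627679 -10.7460761    3.79111944]
[-3.43952026e-03  1.50563488e-03  4.04166620e+00]
coupling 46 37 med [32.8 35.2 50.2] circ [35.2 47.1] 16.6 [[19.5, 33.8, 46.1], [48.6, 47.2, 52.4]]
coupling 53 699 med [34.4 48.8 55.9] circ [35.7 50.7] 16.9 [[19.9, 35.1, 54.3], [51.1, 65.9, 57.2]]
coupling 58.5 548 med [35.8 50.1 62.7] circ [35.7 50.6] 10.9 [[26.4, 40.9, 59.8], [44.9, 59.7, 64.2]]
coupling 12 2398 med [32.7 43.7 16. ] circ [42.6 50. ] 59.7 [[2.6, 19.3, 13.1], [82.5, 81.9, 18.5]]
cap 46 116 med [ 29.5 -46.5  52.7] circ [ 31.2 -47.1] 12.9 [[19.7, -58.7, 47.5], [43.4, -34.4, 53.0]]
cap 53 626 med [ 31.1 -46.6  53.9] circ [ 31.6 -46.9] 12.9 [[20.5, -58.0, 53.1], [42.7, -35.8, 55.3]]
cap 12 1901 med [ 29.7 -42.1  15.8] circ [ 42.8 -49.9] 59.6 [[3.0, -75.3, 13.3], [82.8, -20.6, 17.9]]
coupling 0.85 [122.7, 302.4]
end_cap 0.6 [115.9, 207.2]
```

View pics/w3.png

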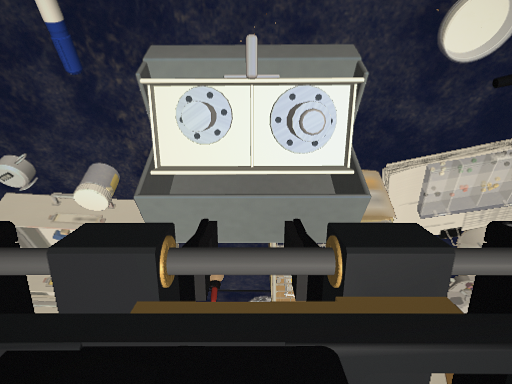

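The view shows the coupling (c312,r120) and end cap (c204,r117) clearly. The fits match the known diameters, and the floor fit confirms a lean of 0.56. I'll grasp the coupling and look at the mixer on the way.

```bash
cat >> h.py <<'E'
def take(bx,by,q=.56):
    o=rot(PSI,q)
    bot.grip(60)
    bot.reach(binpt(bx,by,100,q),o)
    hit=bot.servo_line(binpt(bx,by,24,q),o,max_speed=100,max_force=12);s0=sense()
    bot.grip(0,35);s=sense();print("grip",hit,(s0["position"]-binpt(bx,by,24,q)).round(1),s["opening"],s["finger_force"],s["position"].round(1))
    bot.servo_line(binpt(bx,by,90,q),o,max_speed=80)
    bot.servo_line(binpt(bx,by,90,q)+[-20,0,60],o,max_speed=200)
E
python3 - <<'E'
from h import *
take(36.3,50.6)
s=sense();print(s["opening"],s["force"].round(1),s["clock"])
bot.reach([545,-75,260],rot(PSI))
p=shot("wrist");s=sense();print(s["opening"],s["clock"],s["position"],s["tool_rot"],rot(PSI))
cv2.imwrite("pics/w4.png",p["image"]);X=p["X"];np.save("X4.npy",X)
near=np.hypot(X[...,0]-468,X[...,1]+75)
for a,b,R in ((50.5,56,25),(43,48,50),(36,42,90)):
    m=(X[...,2]>a)&(X[...,2]<b)&(near<R);Q=X[m]
    if len(Q)>20:
        c,r=cv2.minEnclosingCircle(Q[:,:2].astype(np.float32));print(a,len(Q),np.median(Q,0).round(1),np.round(c,1),r)
for g in finder.spot_point(p,"mixer_seat")[:2]: print(g, onplane(p,g["location"],45))
E
```

```text
grip False [0.2 0.3 0.7] 32.19246808217039 34.99975341372192 [565.9 324.1  84.8]
32.17093950101115 [ 0.  -0.7 -2.7] 16.65
32.0272317565651 18.2 [544.84354954 -73.46270738 259.1404248 ] [ 6.62632195e-02 -3.13956879e+00  2.55117812e-04] [-6.28276644e-02  3.14096436e+00  3.84708490e-18]
50.5 588 [469.3 -72.4  52.1] [469.3 -71.7] 17.247100830078125
43 2778 [467.3 -72.1  44.2] [469.5 -72.3] 41.78074645996094
36 5252 [461.  -72.3  39. ] [469.5 -72.3] 80.48651885986328
{'location': [111.6, 255.8], 'score': 0.88} [473.48345558 -69.05053379  45.        ]
```

View pics/w4.png

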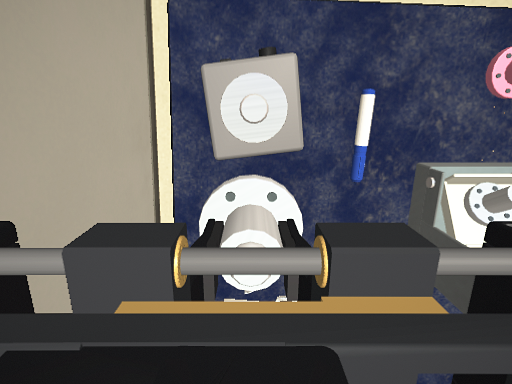

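The picture shows the coupling held between the fingers with its flange edge visible (~r180–235, c200–300), and the mixer spigot at (r108,c254). I'll measure the flange in the tool frame.

```bash
cat >> h.py <<'E'
from scipy.optimize import least_squares
def held(X,s,Rf,zf):
    "circle fit of held flange's top outer rim in tool frame; zf: expected tool z of flange top (TCP=0, + along fingers)"
    T=(X-s["position"])@Ro.from_rotvec(s["tool_rot"]).as_matrix()
    m=(abs(T[...,2]-zf)<5)&(np.hypot(T[...,0],T[...,1])<Rf+8)
    Q=T[m]; A=np.c_[Q[:,:2],np.ones(len(Q))];pl=np.linalg.lstsq(A,Q[:,2],rcond=None)[0]
    # rim: outermost points per angle bin
    ang=np.arctan2(Q[:,1],Q[:,0]);rr=np.hypot(Q[:,0],Q[:,1]);b=np.round(ang/.06).astype(int)
    rim=np.array([Q[b==k][np.argmax(rr[b==k]),:2] for k in np.unique(b)])
    rim=rim[np.hypot(*rim.T)>Rf-6]
    f=least_squares(lambda c:np.hypot(rim[:,0]-c[0],rim[:,1]-c[1])-Rf+.4,[0,0],loss="soft_l1")
    print("held",len(Q),"med",np.median(Q,0).round(1),"plane",pl.round(3),"centre",f.x.round(2),"n",len(rim),"rms",np.sqrt(np.mean(f.fun**2)).round(2),"angles",np.sort(np.arctan2(rim[:,1],rim[:,0]))[[0,-1]].round(2))
    return f.x
E
python3 - <<'E'
from h import *
s=dict(position=np.array([544.84354954,-73.46270738,259.1404248]),tool_rot=[6.62632195e-02,-3.13956879e+00,2.55117812e-04])
held(np.load("X4.npy"),s,33,8)
s=sense();print(s["position"],s["tool_rot"],s["opening"])
p=shot("wrist");held(p["X"],s,33,8)
E
```

```text
held 3136 med [19.1  0.9  8.2] plane [ 1.800e-02 -2.000e-03  7.824e+00] centre [0.72 0.61] n 57 rms 0.22 angles [-1.68  1.69]
[544.8688769  -73.48940095 259.26456921] [ 6.65594853e-02 -3.13972391e+00  2.02786228e-04] 32.21943038407436
held 3156 med [18.9  0.9  8.1] plane [ 2.000e-02 -3.000e-03  7.719e+00] centre [0.61 0.86] n 57 rms 0.19 angles [-1.69  1.69]
```

```bash
cat >> h.py <<'E'
def goto(target,o,speed=100):
    "line with one correction of the steady-state offset; returns the offset"
    target=np.array(target,float)
    bot.servo_line(target,o,max_speed=speed);bot.hold(.3);e=target-sense()["position"]
    bot.servo_line(target+e,o,max_speed=30);bot.hold(.3);e2=e+target-sense()["position"]
    print("goto err",e.round(2),(target-sense()["position"]).round(2));return e2
def lower(xy,o,z0,z1,zok,F=8):
    "compliant descent to z1 with a small search when it stops above zok"
    e=goto([*xy,z0],o)
    for dx,dy in [(0,0)]+[(r*np.cos(a),r*np.sin(a)) for r in (1,1.8) for a in np.arange(6)*np.pi/3]:
        t=np.array([xy[0]+dx,xy[1]+dy,z0])+e
        if (dx,dy)!=(0,0): bot.servo_line(t,o,max_speed=60)
        hit=bot.servo_line([t[0],t[1],z1+e[2]],o,max_speed=25,max_force=F);s=sense()
        print("lower",np.round([dx,dy],1),hit,s["position"].round(2),s["force"].round(1),s["clock"])
        if s["position"][2]<zok: return True
    return False
E
python3 - <<'E'
from h import *
o=rot(PSI);sp=np.array([469.4,-72.1]);d=Ro.from_rotvec(o).apply([.65,.73,0])[:2]
xy=sp-d;print(xy)
bot.reach([*xy,130],o)
print(lower(xy,o,80,64.5,67.5))
E
```

```text
[470.07867228 -72.80342301]
goto err [-0.44 -0.15 -0.48] [0.45 0.17 0.51]
lower [0 0] True [469.47 -72.74  64.17] [-0.4 -0.1  3.9] 21.075
True
```

```bash
cat >> h.py <<'E'
def circ(X,c0,a,b,R):
    m=(X[...,2]>a)&(X[...,2]<b)&(np.hypot(X[...,0]-c0[0],X[...,1]-c0[1])<R);Q=X[m]
    c,r=cv2.minEnclosingCircle(Q[:,:2].astype(np.float32));A=np.c_[Q[:,:2]-c,np.ones(len(Q))]
    print("circ",a,len(Q),"z",np.median(Q[:,2]).round(1),"c",np.round(c,1),"r",round(r,1),"plane",np.linalg.lstsq(A,Q[:,2],rcond=None)[0].round(3));return np.array(c)
E
python3 - <<'E'
from h import *
bot.grip(40);bot.grip(60);s=sense();o=rot(PSI)
bot.servo_line(s["position"]+[0,0,70],o,max_speed=100)
bot.reach([545,-72,250],o);bot.hold(.2)
p=shot("wrist");X=p["X"];cv2.imwrite("pics/w5.png",p["image"])
sp=(469.4,-72.1)
circ(X,sp,53,61,37);circ(X,sp,94,100,22);circ(X,sp,101,110,15)
print(sense()["clock"])
E
```

```text
circ 53 1688 z 56.1 c [469.4 -71.8] r 32.8 plane [ 0.0000e+00 -1.0000e-03  5.6178e+01]
circ 94 495 z 96.2 c [469.4 -72. ] r 16.8 plane [2.0000e-03 3.0000e-03 9.6188e+01]
circ 101 341 z 103.0 c [469.3 -71.9] r 10.6 plane [-1.20000e-02  7.00000e-03  1.02942e+02]
23.95
```

View pics/w5.png

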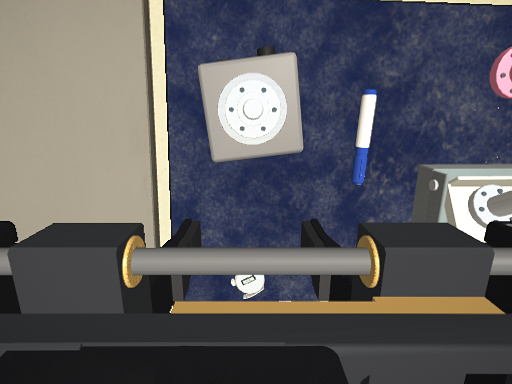

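The coupling is seated level and centred (c253,r109). Next, the end cap.

```bash
python3 - <<'E'
from h import *
bot.reach([480,-40,260],rot(PSI))
take(31.8,-47)
o=rot(PSI)
bot.reach([545,-72,290],o);bot.hold(.3)
s=sense();p=shot("wrist");X=p["X"];print(s["opening"],s["force"].round(1),s["position"])
h=held(X,s,28,8);sp=(469.4,-72.0)
c1=circ(X,sp,93,100,22);c2=circ(X,sp,101,110,15)
d=Ro.from_rotvec(o).apply([*h,0])[:2];xy=(c1+c2)/2-d;print(h,xy,sense()["clock"]);np.save("xy.npy",xy)
E
```

```text
grip False [0.2 0.2 0.6] 24.548042130465195 34.99975957442075 [566.1 226.3  82.3]
24.11167423686821 [-0.7  0.4 -1.2] [544.81651387 -71.18434803 289.63999798]
held 2316 med [15.7  1.2  8.2] plane [ 0.032 -0.     7.655] centre [0.28 0.89] n 57 rms 0.21 angles [-1.67  1.67]
circ 93 385 z 96.1 c [469.5 -71.9] r 16.8 plane [-9.0000e-03  1.0000e-03  9.6163e+01]
circ 101 266 z 102.9 c [469.3 -71.9] r 10.7 plane [1.60000e-02 8.00000e-03 1.02892e+02]
[0.27610946 0.8889635 ] [469.68469815 -72.73605575] 30.425
```

```bash
python3 - <<'E'
from h import *
o=rot(PSI);xy=np.load("xy.npy")
bot.reach([*xy,190],o)
ok=lower(xy,o,133,115.5,119.2,F=6);print(ok)
if ok:
    bot.grip(32);bot.grip(60);s=sense()
    bot.servo_line(s["position"]+[0,0,60],o,max_speed=80)
    bot.reach([545,-72,290],o);bot.hold(.3)
    p=shot("wrist");X=p["X"];cv2.imwrite("pics/w6.png",p["image"]);sp=(469.4,-72)
    circ(X,sp,53,61,37);circ(X,sp,104,113,30);circ(X,sp,143,155,18);print(sense()["clock"])
E
```

```text
goto err [-0.33 -0.06 -0.44] [0.35 0.04 0.47]
lower [0 0] True [469.28 -72.69 116.27] [-1.1  0.2  4.8] 33.1917
True
circ 53 100 z 55.6 c [469.6 -71.8] r 32.8 plane [ 9.0000e-03 -3.0000e-03  5.5409e+01]
circ 104 1419 z 108.2 c [469.5 -71.9] r 27.8 plane [ 1.00000e-03 -1.00000e-03  1.08224e+02]
circ 143 522 z 146.1 c [469.4 -71.8] r 12.8 plane [-2.00000e-03  2.00000e-03  1.46123e+02]
36.3167
```

View pics/w6.png

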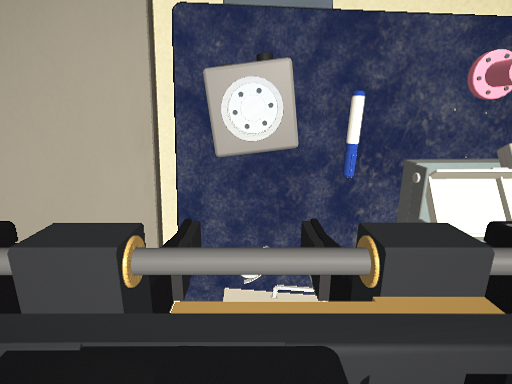

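The end cap sits flush, level and centred on the coupling (c252,r109): its flange top is 12 mm above the shoulder and its axis is within 0.2 mm. I'm handing in.

```bash
python3 -c "
from h import *
print(bot.finish_job())"
```

```text
the job is handed in; nothing more can be done
None
```

The job is handed in at about 36 s of the 72 s: the bin is fully forward, the coupling is on the mixer spigot and the end cap is on the coupling; both measured level, flush and centred to within about 0.3 mm, and both are released.

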